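# Lay out the injection tray for a vaccination session

### The arm

A 6-joint arm with a two-finger parallel gripper is mounted at the origin on a cart in front of the work surface, level with it; the furniture and walls round the work are solid. World frame = base frame: x ahead of the robot, y to its left, z up, the work surface at z = 0. Lengths are in m, angles in rad, forces in N, time in s.
With the tool pointing down it reaches from about 0.35 to 0.975 m from the base axis. Payload 4.9 kg.
Tool frame: the origin (TCP) lies midway between the tips of the shut fingers; the grasp point (between the pads) lies 19 mm behind it; z points along the fingers, y is the line along which they close (so a half turn about z gives the same grasp; the last joint's range is limited). The gripper opens to 85 mm and grips with 20 to 120 N. Pads are 22 mm wide; open, the fingers measure 114 mm over their backs; the gripper's body (76 mm by 85 mm) begins 54 mm behind the grasp point. The pads swing forward as they close: fully open they stand 13 mm farther back than shut.
Start: joints at [-1.452, 0.053, 1.613, -0, 1.476, -0.119], TCP at [0.147, -0.607, 0.231] pointing down, gripper open.
Joint ranges: [-3.01, 3.01], [-1.01, 2.22], [0.06, 2.58], [-1.02, 4.17], [0.09, 2.62], [-3.14, 3.14]. Speed limits (rad/s): [2.57, 2.57, 3.14, 3.14, 3.14, 3.14].

### API

Orientations are given as [roll, pitch, yaw] about the fixed x, y, z axes, in that order (R = Rz(yaw) Ry(pitch) Rx(roll)).
In Python, from workcell import ctrl gives the robot as it stands. The module is installed in compiled form; this text tells all that it offers.
- The arm moves only by the tool hand_motion, called after "Call:" as a command line: name --argument value ..., lists and objects as JSON in quotes. Schema: {"type":"object","properties":{"steps":{"type":"array","items":{"type":"object","properties":{"finger_gap":{"type":"number"},"trans":{"type":"array","items":{"type":"number"},"minItems":3,"maxItems":3},"r":{"type":"array","items":{"type":"number"},"minItems":3,"maxItems":3}},"additionalProperties":false,"required":["finger_gap"]},"minItems":1,"maxItems":12},"only":{"type":"string"},"quiet":{"type":"boolean"},"lines":{"type":"string"}},"required":["steps"],"additionalProperties":false}. steps is a list of rows, 1 to 12 of them, each an object with the fields finger_gap (the opening from 0.0 (shut) to 1.0 (fully open)), trans (a list: dx, dy, dz in parts of the range, where 1.0 means 0.8 m), r (a list: a rotation vector rx, ry, rz in a scale on which 1.0 is 180 degrees); a field left out counts as zero (the opening has to be given); each row is the pose to reach, as a shift and turn from the pose commanded when the call began, along the tool's axes at that moment; what a row does not reach only later rows make up. A row lasts 1/8 s, in which the tool goes at most 0.0625 m and 0.188 rad, less where a joint would pass 70% of its speed; a pose out of reach is approached as far as the arm can. The fingers move at their own pace and stop on an object; the grip force is fixed at half the most. Time passes only in rows, so rows that do not move let the fingers close. The tool returns the time, the measured TCP pose, the force, the opening and the grip force at its end. only (a regular expression) keeps the lines of the reply that match it, lines (a string "A,B") keeps lines A to B, and quiet returns only ok. No shift or turn number may pass 1 either way. Input that does not fit is refused with a message, and nothing moves.
- ctrl.observe(): the state, without advancing time (a new reading comes with each control period).
- ctrl.snapshot(name): name is "side" or "top" or "wrist"; returns (picture, depth): 420x560x3 uint8, red, green, blue; 420x560 float32, m along the optical axis (not along the pixel's ray), 0 where there is no reading.
- ctrl.get_calibration(name): a dict with "fx", "fy", "cx", "cy" (pixels), "D" ([k1, k2, p1, p2, k3] as OpenCV has them; the pictures are not rectified), "pose" (4x4, takes a point from camera to world coordinates); the wrist camera has in their place "mount" (4x4, takes a point from camera to tool coordinates, whose origin is the TCP and whose axes are the flange's). Camera axes: x right, y up, looking along -z (the intrinsics and any distortion apply to the point x, -y, -z); pixel columns grow to the right and rows downward; lengths in m; the calibration is good to about 2 mm. A picture is of the moment at which its call begins: read the wrist's pose just before it. get_calibration takes no time and is no camera call.
- ctrl.job_done(): hands the job in; it is judged then, once.
The state is a dict: "clock": time; "q": joint angles; "joint_vel": joint speeds; "effort": joint torques, N m; "ee_pos": TCP position; "ee_rot": TCP orientation; "force": force on the tool from outside, world axes, zero at the start; "moment": the same for the moment, N m; "width": opening from 0.0 (shut) to 1.0 (fully open); "gripper_force": force on a finger pad.
Only numpy, scipy, OpenCV 4.12 (cv2) and the standard library are available. Lean on these libraries where they do the work, as an engineer would, in place of code of your own. Each camera call takes 0.05 s, during which the arm holds its last target. There are 200 camera calls.

### The job

Set up the injection tray. Stand the vial with the red label and grey cap in the pocket directly behind the red-capped vial, then set the amber light cover squarely over these two; stand the orange-capped vial in the pocket between the red-capped and the blue-capped vial. Lay the capped syringe in the rest in front of the blue-capped vial and the marker pen in the rest in front of the orange-capped one, each pointing lengthwise at its vial; never tip a vial over, and leave the red-capped and blue-capped vials in their pockets.

Things in the scene. Friction and masses are not known exactly. Their poses are not given: they have to be found in the camera images.
- injection_tray: Fixed pale blue-grey tray, 300 x 216 mm, floor 4 mm, rim 8 mm. Origin: centre of underside; x points away from the robot, y left. Two bars across it, at x = -110 and -8 mm (14 mm thick), have rounded humps 18 mm high that leave three rests along x at y = 66, 0, -66 mm, 28 mm wide, wider at the top. A thing in a rest lies on both bars, 7 mm above the table, middle near x = -58 mm.
- vial_block: Fixed dark grey block on the rear of the tray, 117 x 204 mm, top 20 mm above the table. Origin: centre of its underside, 86 mm along the tray's x, at table height; axes as the tray's (behind = +x). Six square pockets, 32 mm wide, bevelled mouths, floors 8 mm above the table: front row x = -26 mm, back row x = +26 mm, at y = 66, 0, -66 mm, in line with the rests in front.
- red_vial: Stoppered vial with a red cap and red label, 22 mm diameter, 43 mm tall; origin at the centre of its underside, z up. At the start it stands in the left or the right pocket of the block's front row, and it stays there.
- blue_vial: Stoppered vial with a blue cap and blue label, 22 mm diameter, 43 mm tall; origin at the centre of its underside, z up. At the start it stands in the other outer pocket of the block's front row, and it stays there.
- orange_vial: Stoppered vial with an orange cap and orange label, 22 mm diameter, 43 mm tall (39 mm to the shoulder of the cap), 30 g, on the open table to the robot's right (not the spare vials far back by the yellow needle bin); origin at the centre of its underside, z up. Grip it with the fingertips at least 14 mm above its underside, so that they clear the block when it stands in a pocket.
- grey_vial: Stoppered vial with a grey cap and red label, 22 mm diameter, 41 mm tall, 30 g, on the open table to the robot's right; origin at the centre of its underside, z up. Grip it as the orange-capped one.
- light_cover: Amber see-through box, open below, standing on the table: 106 mm (its x) by 56 mm (its y), 41 mm high, inside 100 x 50 x 38 mm, 90 g; black grip rib on top along its x, 56 mm long, 12 mm wide, from 41 to 64 mm above the lower edge. Origin: centre of the lower edge, z up. In place, its x lies along the tray's x and it stands on the block, centred midway between the front and back pocket.
- syringe: White capped syringe with an orange ring, 151 mm long (its y, from -75 to 76 mm), barrel 12 mm wide, 13 mm high, 15 g, lying on the table; origin on its underside at mid-length, z up. Either end may point to the vial.
- marker: Marker pen, white with a red cap, 135 mm long (its y), 16 mm thick, 18 g, lying on the table; origin under its middle, z up at the start. Either end may point to the vial.

How it is judged:
At the end, for the whole second after the job is handed in: Vials upright on pocket floors (within 11 mm): red and blue caps in outer front pockets, orange between, grey behind red; cover level on the block over red and grey (14 mm, 0.25 rad); syringe in the rest before blue, marker before orange (18 mm across, 25 mm along, 0.2 rad). All at rest (x of red_vial in the frame of injection_tray between 0.049 and 0.071 m and z of red_vial in the frame of injection_tray between 0.004 and 0.012 m and angle between each of red_vial, blue_vial, orange_vial, grey_vial's own z axis and vertical below 0.12 rad and linear speed of each of red_vial, blue_vial, orange_vial, grey_vial, light_cover, syringe, marker below 0.02 m/s and x of blue_vial in the frame of injection_tray between 0.049 and 0.071 m and z of blue_vial in the frame of injection_tray between 0.004 and 0.012 m and x of orange_vial in the frame of injection_tray between 0.049 and 0.071 m and z of orange_vial in the frame of injection_tray between 0.004 and 0.012 m and x of grey_vial in the frame of injection_tray between 0.101 and 0.123 m and z of grey_vial in the frame of injection_tray between 0.004 and 0.012 m and y of orange_vial in the frame of injection_tray between -0.011 and 0.011 m and x of light_cover in the frame of injection_tray between 0.072 and 0.1 m and z of light_cover in the frame of injection_tray between 0.017 and 0.024 m and angle between light_cover's own z axis and vertical below 0.06 rad and angle between the x axis of light_cover and the x axis of injection_tray, either way round below 0.25 rad and x of syringe in the frame of injection_tray between -0.083 and -0.033 m and z of syringe in the frame of injection_tray below 0.012 m and angle between the y axis of each of syringe, marker and the x axis of injection_tray, either way round below 0.2 rad and x of marker in the frame of injection_tray between -0.083 and -0.033 m and z of marker in the frame of injection_tray below 0.027 m and y of marker in the frame of injection_tray between -0.018 and 0.018 m and ((y of red_vial in the frame of injection_tray between 0.055 and 0.077 m and y of grey_vial in the frame of injection_tray between 0.055 and 0.077 m and y of light_cover in the frame of injection_tray between 0.052 and 0.08 m and y of blue_vial in the frame of injection_tray between -0.077 and -0.055 m and y of syringe in the frame of injection_tray between -0.084 and -0.048 m) or (y of red_vial in the frame of injection_tray between -0.077 and -0.055 m and y of grey_vial in the frame of injection_tray between -0.077 and -0.055 m and y of light_cover in the frame of injection_tray between -0.08 and -0.052 m and y of blue_vial in the frame of injection_tray between 0.055 and 0.077 m and y of syringe in the frame of injection_tray between 0.048 and 0.084 m))); the robot touches nothing.
It fails at once if a vial is tipped over (angle between any of red_vial, blue_vial, orange_vial, grey_vial's own z axis and vertical above 0.9 rad).
It also fails if it takes over 104 s, if anything falls off the work surface, if the arm or the gripper's body presses on something with over 40 N, if the wrist force passes 120 N, or if a joint passes its speed limit or range.

## Working session

There is one attempt and no reset: what is moved stays moved. The work goes in short steps, Python scripts to look and compute and a tool call to move; the robot and the scene stay as the last step left them, time stands still between calls to the robot, and variables do not carry over. Pictures are saved under pics/ and viewed, at most 14 in all, crops included, and the job is handed in when it is done.

```bash
mkdir -p pics; ls; python3 - <<'E'
from workcell import ctrl
import cv2,numpy as np
s=ctrl.observe(); print(s)
for n in("side","top","wrist"):
    p,d=ctrl.snapshot(n); np.savez(f"pics/{n}0.npz",p=p,d=d); cv2.imwrite(f"pics/{n}0.png",p[:,:,::-1])
    print(n,ctrl.get_calibration(n))
E
```

```text
pics
{'clock': 0.0, 'q': array([-1.45199299e+00,  5.33352923e-02,  1.61432762e+00,  1.05614816e-05,
        1.47597575e+00, -1.18987948e-01]), 'joint_vel': array([-0.00108069, -0.00231379, -0.00025767, -0.00038344, -0.00011202,
       -0.00074011]), 'effort': array([-2.49617529e-03, -3.93683124e+01, -3.70177853e+01, -1.15689622e-04,
        7.26496830e-03, -3.35349583e-06]), 'ee_pos': array([ 0.14715827, -0.60678002,  0.2300563 ]), 'ee_rot': array([-3.13956235e+00, -2.53314352e-04,  2.37790018e-01]), 'force': array([ 0.55022033, -0.15300796,  0.82008848]), 'moment': array([0.048176  , 0.04119714, 0.00343524]), 'gripper_force': 0.0, 'width': 0.9996703413343109}
side {'fx': 493.32373764087237, 'fy': 493.32373764087237, 'cx': 279.7524922766481, 'cy': 205.2548552381765, 'D': array([0.0627037, 0.       , 0.       , 0.       , 0.       ]), 'pose': array([[-0.83411481,  0.2088336 , -0.51053012, -0.0810694 ],
       [-0.55157541, -0.30886121,  0.77483503,  0.82639605],
       [ 0.00412863,  0.92789723,  0.37281319,  0.4713879 ],
       [ 0.        ,  0.        ,  0.        ,  1.        ]])}

[... 271 characters left out ...]
.0203586 ,  0.01529611, -0.05176445],
       [ 0.01253068,  0.12963626,  0.99148244,  1.10830862],
       [ 0.        ,  0.        ,  0.        ,  1.        ]])}
wrist {'fx': 295.96623718301413, 'fy': 295.96623718301413, 'cx': 279.418068218636, 'cy': 204.88075707894714, 'D': array([-0.04993008,  0.        ,  0.        ,  0.        ,  0.        ]), 'mount': array([[ 8.20683357e-04,  9.63431705e-01,  2.67952751e-01,
         6.83742476e-02],
       [ 9.99999612e-01, -8.76443201e-04,  8.84862293e-05,
         2.05468461e-03],
       [ 3.20095806e-04,  2.67952575e-01, -9.63432050e-01,
        -1.41968655e-01],
       [ 0.00000000e+00,  0.00000000e+00,  0.00000000e+00,
         1.00000000e+00]])}
```

View pics/top0.png

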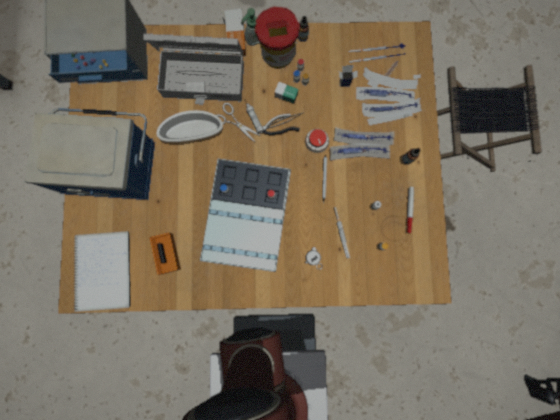

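View pics/side0.png

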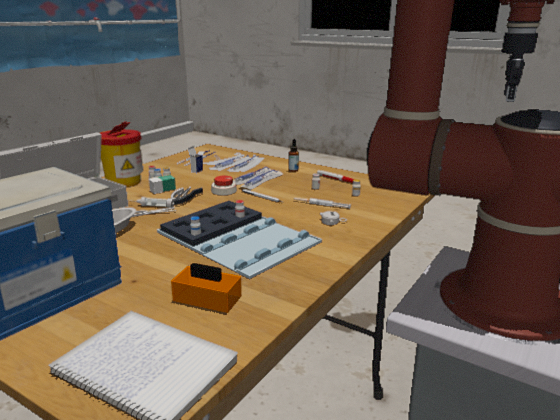

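View pics/wrist0.png

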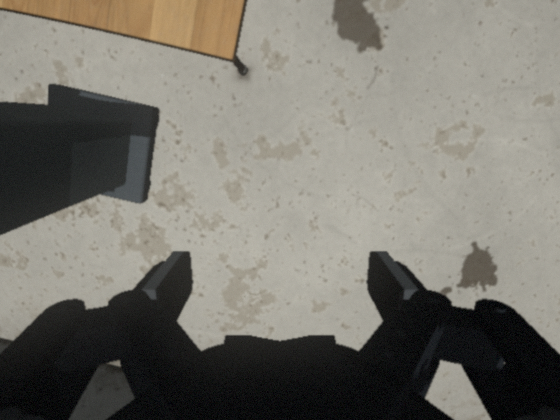

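The top view shows blue at (225,187) in the left pocket, red at (271,193) in the right pocket, grey at about (376,205) and orange at about (382,245). It also shows the marker at (410,210), the cover at (165,253) and the syringe probably at (342,232). I'll enlarge it to check, and measure.

```bash
cat > h.py <<'E'
import numpy as np,cv2
from scipy.spatial.transform import Rotation as R
from workcell import ctrl
def tool(s):
    T=np.eye(4);T[:3,:3]=R.from_euler('xyz',s['ee_rot']).as_matrix();T[:3,3]=s['ee_pos'];return T
def plane(n,uv,z,T=None):
    c=ctrl.get_calibration(n);P=c['pose'] if n!='wrist' else T@c['mount']
    K=np.array([[c['fx'],0,c['cx']],[0,c['fy'],c['cy']],[0,0,1]])
    u=cv2.undistortPoints(np.array(uv,float).reshape(-1,1,2),K,np.array(c['D']))[:,0]
    d=np.c_[u[:,0],-u[:,1],-np.ones(len(u))]@P[:3,:3].T
    o=P[:3,3];return o+d*((z-o[2])/d[:,2])[:,None]
def proj(n,X,T=None):
    c=ctrl.get_calibration(n);P=c['pose'] if n!='wrist' else T@c['mount']
    X=(np.atleast_2d(X)-P[:3,3])@P[:3,:3];X=X*[1,-1,-1]
    K=np.array([[c['fx'],0,c['cx']],[0,c['fy'],c['cy']],[0,0,1]])
    return cv2.projectPoints(X,np.zeros(3),np.zeros(3),K,np.array(c['D']))[0][:,0]
def snap(n,name):
    s=ctrl.observe();p,d=ctrl.snapshot(n);cv2.imwrite(f'pics/{name}.png',p[:,:,::-1]);np.savez(f'pics/{name}.npz',p=p,d=d,T=tool(s));return p,d,tool(s)
def totool(v,T=None):
    T=tool(ctrl.observe()) if T is None else T
    return (T[:3,:3].T@(np.asarray(v)-T[:3,3])).round(4)
E
python3 - <<'E'
from h import *
p=np.load('pics/top0.npz')['p']; 
c=p[145:285,195:430,::-1]; cv2.imwrite('pics/crop0.png',cv2.resize(c,None,fx=3.3,fy=3.3,interpolation=cv2.INTER_CUBIC))
hsv=cv2.cvtColor(p,cv2.COLOR_RGB2HSV)
def comps(m,name,z,amin=4):
    n,l,st,ce=cv2.connectedComponentsWithStats(m.astype(np.uint8))
    for i in range(1,n):
        if st[i,4]>=amin: print(name,ce[i].round(1),st[i,4],plane('top',ce[i],z)[0].round(4))
H,S,V=[hsv[...,i].astype(int) for i in range(3)]
roi=np.zeros(H.shape,bool);roi[150:290,195:430]=1
comps(roi&((H<6)|(H>174))&(S>150)&(V>80),'red',.04)
comps(roi&(H>100)&(H<125)&(S>140),'blue',.04)
# block & tray & cover: quads
def quad(m,name,z):
    cs,_=cv2.findContours(m.astype(np.uint8),cv2.RETR_EXTERNAL,cv2.CHAIN_APPROX_NONE);k=max(cs,key=cv2.contourArea)
    r=cv2.minAreaRect(k);b=cv2.boxPoints(r);X=plane('top',b,z);print(name,r,'\n',X.round(4),X.mean(0).round(4),[np.linalg.norm(X[i]-X[i-1]).round(4) for i in range(4)])
    for i in (0,1): print(' dir',np.arctan2(*(X[i+1]-X[i])[[1,0]]).round(3))
left=np.zeros(H.shape,bool);left[225:285,140:190]=1
quad(left&(H<14)&(S>190),'cover',.041)
t=np.zeros(H.shape,bool);t[150:280,195:300]=1
quad(t&((S<70)|(H>80)),'tray',.01)
quad(t&((S<70)|(H>80))&(V<110),'block',.02)
E
```

```text
red [270.5 192.8] 18 [ 0.59   -0.0181  0.04  ]
red [409.2 224.6] 55 [ 0.492  -0.4033  0.04  ]
blue [222.8 186.9] 34 [0.6094 0.1154 0.04  ]
cover ((155.0, 250.5), (15.0, 4.0), 90.0) 
 [[0.4561 0.3064 0.041 ]
 [0.4559 0.2955 0.041 ]
 [0.415  0.2945 0.041 ]
 [0.4152 0.3054 0.041 ]] [0.4356 0.3004 0.041 ] [np.float64(0.0409), np.float64(0.0109), np.float64(0.0409), np.float64(0.0109)]
 dir -1.593
 dir -3.119
tray ((245.0019989013672, 214.61141967773438), (77.48760223388672, 104.81892395019531), 8.426969528198242) 
 [[ 0.4052  0.187   0.01  ]
 [ 0.7044  0.1447  0.01  ]
 [ 0.6663 -0.0781  0.01  ]
 [ 0.3687 -0.028   0.01  ]] [0.5361 0.0564 0.01  ] [np.float64(0.2181), np.float64(0.3022), np.float64(0.226), np.float64(0.3018)]
 dir -0.14
 dir -1.74
block ((249.91476440429688, 183.95033264160156), (72.87132263183594, 41.180171966552734), 8.426968574523926) 
 [[ 0.5791  0.1526  0.02  ]
 [ 0.698   0.1356  0.02  ]
 [ 0.6625 -0.0719  0.02  ]
 [ 0.5442 -0.0521  0.02  ]] [0.6209 0.041  0.02  ] [np.float64(0.2076), np.float64(0.1201), np.float64(0.2106), np.float64(0.12)]
 dir -0.142
 dir -1.74
```

View pics/crop0.png

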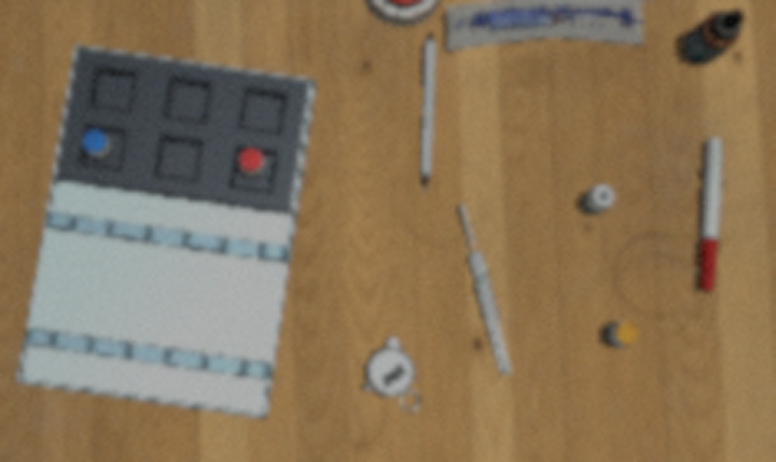

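The crop confirms it: syringe from crop (460,207) to (505,372), grey vial at (600,197), orange at (625,333), marker from (713,140) to (707,290). I'll move above the right side, aligned with the tray, and look with the wrist camera.

Careful with the scale: shifts go in shares of 0.8 m and turns go in shares of 180 degrees. That gives: 0.333 m / 0.8 = 0.4163, -0.02 m / 0.8 = -0.025, 0.388 rad / 3.1416 = 0.1235.

Call:
hand_motion --steps '[{"finger_gap": 1,"trans": [0.4163,-0.2688,-0.025],"r": [0,0,0.1235]},{"finger_gap": 1,"trans": [0.4163,-0.2688,-0.025],"r": [0,0,0.1235]},{"finger_gap": 1,"trans": [0.4163,-0.2688,-0.025],"r": [0,0,0.1235]},{"finger_gap": 1,"trans": [0.4163,-0.2688,-0.025],"r": [0,0,0.1235]},{"finger_gap": 1,"trans": [0.4163,-0.2688,-0.025],"r": [0,0,0.1235]},{"finger_gap": 1,"trans": [0.4163,-0.2688,-0.025],"r": [0,0,0.1235]},{"finger_gap": 1,"trans": [0.4163,-0.2688,-0.025],"r": [0,0,0.1235]},{"finger_gap": 1,"trans": [0.4163,-0.2688,-0.025],"r": [0,0,0.1235]},{"finger_gap": 1,"trans": [0.4163,-0.2688,-0.025],"r": [0,0,0.1235]},{"finger_gap": 1,"trans": [0.4163,-0.2688,-0.025],"r": [0,0,0.1235]}]'

```text
clock: 1.4
ee_pos: [0.4194, -0.3208, 0.251]
ee_rot: [-3.141, 0.0, -0.152]
force: [0.6, -0.3, 0.3]
width: 1.002
gripper_force: 0.0
```

```bash
python3 -c "
from h import *
snap('wrist','w1')"
```

```text
(no output)
```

View pics/w1.png

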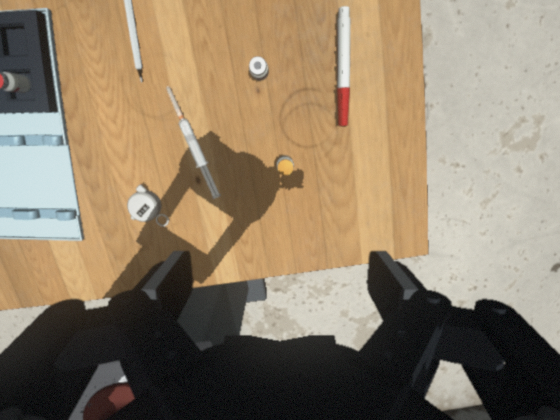

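Clear view: grey vial (258,67), orange (286,165), marker from (344,8) to (343,125), syringe from (170,88) to (217,196).

```bash
cat >> h.py <<'E'
def cloud(n,d,T=None):
    c=ctrl.get_calibration(n);P=c['pose'] if n!='wrist' else T@c['mount']
    K=np.array([[c['fx'],0,c['cx']],[0,c['fy'],c['cy']],[0,0,1]])
    g=np.stack(np.meshgrid(np.arange(560),np.arange(420)),-1).reshape(-1,1,2).astype(float)
    u=cv2.undistortPoints(g,K,np.array(c['D'])).reshape(420,560,2)
    X=np.stack([u[...,0],-u[...,1],-np.ones((420,560))],-1)*d[...,None]
    return X@P[:3,:3].T+P[:3,3]
def blob(m):
    n,l,st,ce=cv2.connectedComponentsWithStats(m.astype(np.uint8));i=1+np.argmax(st[1:,4]);return l==i
def box(a,m):
    u0,v0,u1,v1=a;r=np.zeros(m.shape,bool);r[v0:v1,u0:u1]=m[v0:v1,u0:u1];return r
E
python3 - <<'E'
from h import *
f=np.load('pics/w1.npz');p,d,T=f['p'],f['d'],f['T'];X=cloud('wrist',d,T)
print('table z',np.median(X[230:240,340:380,2]),X[60:120,210:235,2].mean())
z=X[...,2]
for nm,b,zt in(('grey',(235,45,285,95),.041),('orange',(265,145,310,190),.043)):
    m=blob(box(b,(z>zt-.007)&(d>0)));uv=np.argwhere(m)[:,::-1]
    c,r=cv2.minEnclosingCircle(uv.astype(np.float32));print(nm,m.sum(),'cloud',X[m].mean(0).round(4),'maxz',z[m].max().round(4),'circ',c,r,'ray',plane('wrist',[c],zt,T)[0].round(4))
for nm,b,zt in(('marker',(325,0,365,135),.008),('syr',(155,75,230,205),.006)):
    hs=cv2.cvtColor(p,cv2.COLOR_RGB2HSV)
    m=blob(box(b,(z>.004)&(d>0)));Q=X[m][:,:2].astype(np.float32);r=cv2.minAreaRect(Q);B=cv2.boxPoints(r)
    uv=np.argwhere(m)[:,::-1].astype(np.float32);ru=cv2.boxPoints(cv2.minAreaRect(uv))
    W=plane('wrist',ru,zt,T)
    e=[np.linalg.norm(W[i]-W[(i+1)%4]) for i in range(4)];i=int(np.argmax(e));v=W[(i+1)%4]-W[i]
    print(nm,m.sum(),'cloud',np.array(r[0]).round(4),r[1],'ray',W.mean(0).round(4),np.round(e,4),'yaw',np.arctan2(v[1],v[0]).round(3),'maxz',np.percentile(z[m],95))
E
```

```text
table z -0.0007917024957068974 0.0005751533667351707
grey 268 cloud [ 0.5523 -0.3178  0.04  ] maxz 0.0422 circ (257.5, 65.5) 9.823541641235352 ray [ 0.552  -0.3182  0.041 ]
orange 199 cloud [ 0.4367 -0.3318  0.0414] maxz 0.0437 circ (285.0238037109375, 166.26190185546875) 7.998471736907959 ray [ 0.4371 -0.3319  0.043 ]
marker 1451 cloud [ 0.5388 -0.4184] (0.01591135933995247, 0.13467445969581604) ray [ 0.5397 -0.4189  0.008 ] [0.1367 0.0155 0.1369 0.0168] yaw 3.023 maxz 0.015573917101909196
syr 935 cloud [ 0.4793 -0.2179] (0.14946401119232178, 0.016056090593338013) ray [ 0.4792 -0.2184  0.006 ] [0.0154 0.1507 0.0168 0.1515] yaw 0.177 maxz 0.013039024076284439
```

In the tool's units: 0.234 m / 0.8 = 0.2925, 0.21 m / 0.8 = 0.2625.

Call:
hand_motion --steps '[{"finger_gap": 0.6,"trans": [0.0238,0.01,0.0625]},{"finger_gap": 0.6,"trans": [0.0238,0.01,0.1375]},{"finger_gap": 0.6,"trans": [0.0238,0.01,0.2125]},{"finger_gap": 0.6,"trans": [0.0238,0.01,0.2625]},{"finger_gap": 0.6,"trans": [0.0238,0.01,0.2925]},{"finger_gap": 0.6,"trans": [0.0238,0.01,0.2925]},{"finger_gap": 0,"trans": [0.0238,0.01,0.2925]},{"finger_gap": 0,"trans": [0.0238,0.01,0.2925]},{"finger_gap": 0,"trans": [0.0238,0.01,0.2925]},{"finger_gap": 0,"trans": [0.0238,0.01,0.2925]}]'

```text
clock: 2.7
ee_pos: [0.439, -0.332, 0.0194]
ee_rot: [3.139, -0.003, -0.15]
force: [-0.9, -0.4, 5.8]
width: 0.235
gripper_force: 58.9
```

In the tool's units: -0.399 m / 0.8 = -0.4988, -0.38 m / 0.8 = -0.475.

Call:
hand_motion --steps '[{"finger_gap": 0,"trans": [0,0,-0.05]},{"finger_gap": 0,"trans": [0,0,-0.1125]},{"finger_gap": 0,"trans": [0.0125,-0.05,-0.1625]},{"finger_gap": 0,"trans": [0.0375,-0.125,-0.1875]},{"finger_gap": 0,"trans": [0.05,-0.2,-0.1875]},{"finger_gap": 0,"trans": [0.0688,-0.275,-0.1875]},{"finger_gap": 0,"trans": [0.0875,-0.35,-0.1875]},{"finger_gap": 0,"trans": [0.1,-0.425,-0.1875]},{"finger_gap": 0,"trans": [0.115,-0.475,-0.1875]},{"finger_gap": 0,"trans": [0.115,-0.4988,-0.1875]},{"finger_gap": 0,"trans": [0.115,-0.4988,-0.1875]},{"finger_gap": 0,"trans": [0.115,-0.4988,-0.1875]}]'

```text
clock: 4.2
ee_pos: [0.588, 0.0488, 0.1672]
ee_rot: [3.141, 0.0, -0.151]
force: [-0.1, -0.3, -0.7]
width: 0.229
gripper_force: 58.8
```

```bash
python3 -c "
from h import *
snap('wrist','w2')"
```

```text
(no output)
```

View pics/w2.png

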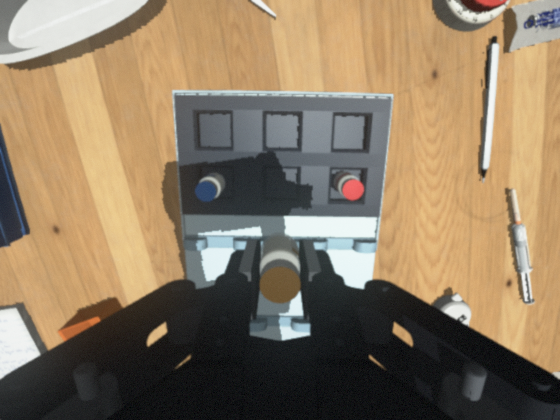

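The orange vial hangs upright in the grip at (280,275). All six pockets are visible, with mouths at around (214,131), (283,131), (350,132) and (283,182). Blue is at (208,187), red at (351,186).

```bash
python3 - <<'E'
from h import *
f=np.load('pics/w2.npz');p,d,T=f['p'],f['d'],f['T'];X=cloud('wrist',d,T);z=X[...,2]
m=blob(box((160,80,405,230),(abs(z-.02)<.004)&(d>0)))
r=cv2.minAreaRect(X[m][:,:2].astype(np.float32));print('block',r,'z',np.median(z[m]))
B=plane('wrist',cv2.boxPoints(cv2.minAreaRect(np.argwhere(m)[:,::-1].astype(np.float32))),.02,T);print(B.round(4).tolist(),B.mean(0))
yaw=-.151
for nm,b in(('BL',(190,105,238,157)),('BM',(260,105,305,157)),('BR',(328,105,374,157)),('FM',(262,165,304,202))):
    h=blob(box(b,(z<.0155)&(d>0)));P=plane('wrist',np.argwhere(h)[:,::-1],.02,T)[:,:2].astype(np.float32)
    print(nm,h.sum(),cv2.minAreaRect(P))
for nm,b in(('blue',(190,165,230,205)),('red',(330,165,370,205))):
    m=blob(box(b,(z>.043)&(d>0)));print(nm,m.sum(),X[m].mean(0).round(4),z[m].max())
hold=blob(box((255,230,305,310),(d>0)&(d<.2)));Y=(X[hold]-T[:3,3])@T[:3,:3]; print('held',Y.mean(0),Y.min(0),Y.max(0))
E
```

```text
block ((0.6225998401641846, 0.03981354087591171), (0.20505648851394653, 0.11763478070497513), 80.43555450439453) z 0.019265009962370794
[[0.584, 0.1603, 0.02], [0.6977, 0.1303, 0.02], [0.6645, -0.0699, 0.02], [0.5467, -0.0615, 0.02]] [0.62320493 0.0398025  0.02      ]
BL 1118 ((0.6590641140937805, 0.09981608390808105), (0.03170951083302498, 0.03275283798575401), 79.03527069091797)
BM 1104 ((0.6485403180122375, 0.03539811074733734), (0.03233129903674126, 0.030640460550785065), 81.3783187866211)
BR 1094 ((0.6371889710426331, -0.029216492548584938), (0.03152173385024071, 0.03284861147403717), 80.26478576660156)
FM 976 ((0.5982328057289124, 0.043325938284397125), (0.030870359390974045, 0.03242267668247223), 80.69544219970703)
blue 371 [0.6084 0.1112 0.0493] 0.051648146611127765
red 375 [ 0.5899 -0.0197  0.0492] 0.05165399986843755
held [ 0.00281256  0.00167191 -0.01467122] [-0.01195265 -0.01054896 -0.03777177] [0.01303804 0.01389935 0.0187576 ]
```

In the tool's units: 0.13 m / 0.8 = 0.1625, 0.0107 m / 0.8 = 0.0134, 0.016 rad / 3.1416 = 0.0051.

Call:
hand_motion --steps '[{"finger_gap": 0,"trans": [0.0134,0.0044,0.0375],"r": [0,0,0.0051]},{"finger_gap": 0,"trans": [0.0134,0.0044,0.1],"r": [0,0,0.0051]},{"finger_gap": 0,"trans": [0.0134,0.0044,0.1375],"r": [0,0,0.0051]},{"finger_gap": 0,"trans": [0.0134,0.0044,0.1563],"r": [0,0,0.0051]},{"finger_gap": 0,"trans": [0.0134,0.0044,0.1625],"r": [0,0,0.0051]},{"finger_gap": 0,"trans": [0.0134,0.0044,0.1625],"r": [0,0,0.0051]},{"finger_gap": 0,"trans": [0.0134,0.0044,0.1625],"r": [0,0,0.0051]}]'

```text
clock: 5.12
ee_pos: [0.5998, 0.0448, 0.0391]
ee_rot: [-3.141, -0.003, -0.166]
force: [0.2, -0.0, -0.2]
width: 0.232
gripper_force: 58.8
```

In the tool's units: -0.12 m / 0.8 = -0.15, 0.0105 m / 0.8 = 0.0131.

Call:
hand_motion --steps '[{"finger_gap": 0,"trans": [-0.0025,0.0013,0.0063]},{"finger_gap": 0,"trans": [-0.0025,0.0013,0.0131]},{"finger_gap": 0,"trans": [-0.0025,0.0013,0.0131]},{"finger_gap": 0,"trans": [-0.0025,0.0013,0.0131]},{"finger_gap": 0.5,"trans": [-0.0025,0.0013,0.0131]},{"finger_gap": 0.5,"trans": [-0.0025,0.0013,0.0131]},{"finger_gap": 0.5,"trans": [-0.0025,0.0013,0.0131]},{"finger_gap": 0.5,"trans": [-0.0025,0.0013,-0.025]},{"finger_gap": 0.5,"trans": [0,0,-0.0875]},{"finger_gap": 0.5,"trans": [0,0,-0.15]},{"finger_gap": 0.5,"trans": [0,0,-0.15]}]'

```text
clock: 6.5
ee_pos: [0.602, 0.0448, 0.1634]
ee_rot: [-3.14, -0.011, -0.166]
force: [0.7, -0.4, -0.5]
width: 0.501
gripper_force: 0.0
```

In the tool's units: 0.366 m / 0.8 = 0.4575, 0.35 m / 0.8 = 0.4375.

Call:
hand_motion --steps '[{"finger_gap": 0.5,"trans": [0,0.075,0]},{"finger_gap": 0.5,"trans": [0.0038,0.15,0]},{"finger_gap": 0.5,"trans": [0.0075,0.225,0]},{"finger_gap": 0.5,"trans": [0.01,0.3,0]},{"finger_gap": 0.5,"trans": [0.0125,0.375,0.0125]},{"finger_gap": 0.5,"trans": [0.0138,0.4375,0.05]},{"finger_gap": 0.5,"trans": [0.0138,0.4575,0.1]},{"finger_gap": 0.5,"trans": [0.0138,0.4575,0.125]},{"finger_gap": 0.5,"trans": [0.0138,0.4575,0.125]}]'

```text
clock: 7.62
ee_pos: [0.5473, -0.3159, 0.0544]
ee_rot: [-3.139, 0.005, -0.166]
force: [0.1, 1.1, -1.1]
width: 0.501
gripper_force: 0.0
```

```bash
python3 -c "
from h import *
p,d,T=snap('wrist','w3');X=cloud('wrist',d,T);z=X[...,2]
m=(z>.033)&(z<.046)&(d>0)&(np.hypot(X[...,0]-.552,X[...,1]+.318)<.03);print(m.sum(),X[m].mean(0))
"
```

```text
907 [ 0.55437414 -0.3183652   0.03979139]
```

In the tool's units: 0.037 m / 0.8 = 0.0463, 0.006 m / 0.8 = 0.0075.

Call:
hand_motion --steps '[{"finger_gap": 0.5,"trans": [0.0075,0.0013,0]},{"finger_gap": 0.5,"trans": [0.0075,0.0013,0.025]},{"finger_gap": 0.5,"trans": [0.0075,0.0013,0.0463]},{"finger_gap": 0.5,"trans": [0.0075,0.0013,0.0463]},{"finger_gap": 0.5,"trans": [0.0075,0.0013,0.0463]},{"finger_gap": 0,"trans": [0.0075,0.0013,0.0463]},{"finger_gap": 0,"trans": [0.0075,0.0013,0.0463]},{"finger_gap": 0,"trans": [0.0075,0.0013,0.0463]},{"finger_gap": 0,"trans": [0.0075,0.0013,0.0463]}]'

```text
clock: 8.8
ee_pos: [0.5551, -0.3203, 0.0212]
ee_rot: [3.141, -0.001, -0.166]
force: [0.2, 0.7, 3.2]
width: 0.229
gripper_force: 58.8
```

In the tool's units: -0.3 m / 0.8 = -0.375, -0.04 m / 0.8 = -0.05.

Call:
hand_motion --steps '[{"finger_gap": 0,"trans": [0,0,-0.05]},{"finger_gap": 0,"trans": [0,0,-0.1125]},{"finger_gap": 0,"trans": [0.0063,-0.0625,-0.1375]},{"finger_gap": 0,"trans": [0.015,-0.1375,-0.1375]},{"finger_gap": 0,"trans": [0.025,-0.2125,-0.1375]},{"finger_gap": 0,"trans": [0.0338,-0.2875,-0.1375]},{"finger_gap": 0,"trans": [0.0413,-0.35,-0.1375]},{"finger_gap": 0,"trans": [0.044,-0.375,-0.1125]},{"finger_gap": 0,"trans": [0.044,-0.375,-0.0625]},{"finger_gap": 0,"trans": [0.044,-0.375,-0.0375]},{"finger_gap": 0,"trans": [0.044,-0.375,-0.0375]},{"finger_gap": 0,"trans": [0.044,-0.375,-0.0375]}]'

```text
clock: 10.3
ee_pos: [0.6397, -0.0306, 0.0514]
ee_rot: [3.142, -0.002, -0.167]
force: [-0.2, -0.5, 0.4]
width: 0.23
gripper_force: 58.7
```

```bash
python3 -c "
from h import *
snap('wrist','w4')"
```

```text
(no output)
```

View pics/w4.png

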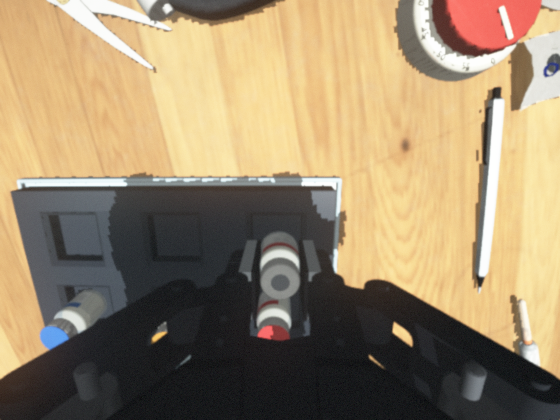

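The grey vial hangs upright at (280,262), in line with the back right pocket (250–302 columns). I'll lower it and release.

In the tool's units: -0.15 m / 0.8 = -0.1875, -0.12 m / 0.8 = -0.15.

Call:
hand_motion --steps '[{"finger_gap": 0,"trans": [0,0,0.0125]},{"finger_gap": 0,"trans": [0,0,0.0263]},{"finger_gap": 0,"trans": [0,0,0.0263]},{"finger_gap": 0,"trans": [0,0,0.0263]},{"finger_gap": 0.45,"trans": [0,0,0.0263]},{"finger_gap": 0.45,"trans": [0,0,0.0263]},{"finger_gap": 0.45,"trans": [0,0,0.0263]},{"finger_gap": 0.45,"trans": [0,0,-0.0125]},{"finger_gap": 0.45,"trans": [-0.025,0,-0.075]},{"finger_gap": 0.45,"trans": [-0.0625,0,-0.15]},{"finger_gap": 0.45,"trans": [-0.1125,0,-0.1875]},{"finger_gap": 0.45,"trans": [-0.1125,0,-0.1875]}]'

```text
clock: 11.85
ee_pos: [0.5507, -0.0148, 0.205]
ee_rot: [-3.142, -0.008, -0.166]
force: [-0.3, -0.4, -0.5]
width: 0.452
gripper_force: 0.0
```

```bash
python3 -c "
from h import *
snap('wrist','w5')"
```

```text
(no output)
```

View pics/w5.png

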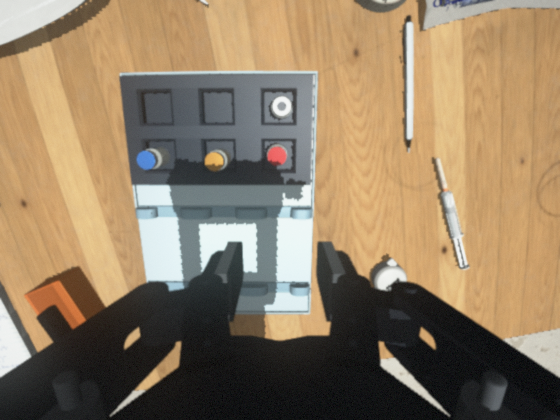

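All four vials stand upright: blue (149,159), orange (214,160), red (276,155), grey (280,105). The syringe lies from (437,160) to (464,266). I'll get it next.

In the tool's units: 0.212 m / 0.8 = 0.265, -0.01 m / 0.8 = -0.0125, -0.343 rad / 3.1416 = -0.1092.

Call:
hand_motion --steps '[{"finger_gap": 0.5,"trans": [-0.0125,0.075,0],"r": [0,0,-0.0318]},{"finger_gap": 0.5,"trans": [-0.025,0.15,0.025],"r": [0,0,-0.0637]},{"finger_gap": 0.5,"trans": [-0.0375,0.2125,0.0625],"r": [0,0,-0.0955]},{"finger_gap": 0.5,"trans": [-0.0463,0.265,0.1125],"r": [0,0,-0.1092]},{"finger_gap": 0.5,"trans": [-0.0463,0.265,0.1438],"r": [0,0,-0.1092]},{"finger_gap": 0.5,"trans": [-0.0463,0.265,0.1438],"r": [0,0,-0.1092]},{"finger_gap": 0.5,"trans": [-0.0463,0.265,0.1438],"r": [0,0,-0.1092]}]'

```text
clock: 12.78
ee_pos: [0.4791, -0.2178, 0.0854]
ee_rot: [-3.141, 0.0, 0.177]
force: [0.3, 0.1, -0.1]
width: 0.5
gripper_force: 0.0
```

```bash
python3 - <<'E'
from h import *
p,d,T=snap('wrist','w6');X=cloud('wrist',d,T);z=X[...,2]
m=(z>.004)&(z<.016)&(d>0)&(np.hypot(X[...,0]-.479,X[...,1]+.218)<.085);m=blob(m)
Q=X[m][:,:2];r=cv2.minAreaRect(Q.astype(np.float32));print(m.sum(),r);t=(Q-Q.mean(0));w,v=np.linalg.eigh(t.T@t);print('axis',np.arctan2(v[1,1],v[0,1]))
Y=(X[m]-T[:3,3])@T[:3,:3];print(Y.min(0),Y.max(0))
for a in np.arange(-.08,.08,.01):
    k=(Y[:,0]>a)&(Y[:,0]<=a+.01)
    if k.sum()>4: print(round(a+.005,3),k.sum(),Y[k,1].min().round(4),Y[k,1].max().round(4))
E
```

```text
2407 ((0.4791315793991089, -0.2176315039396286), (0.1505848616361618, 0.016198163852095604), 14.033293724060059)
axis -2.925233955572864
[-0.07527013 -0.00679059  0.07097556] [0.07534564 0.00976571 0.08085355]
-0.075 109 -0.0026 0.0094
-0.065 113 -0.0017 0.0076
-0.055 121 -0.0017 0.0067
-0.045 119 -0.0024 0.0067
-0.035 116 -0.0024 0.0066
-0.025 196 -0.0064 0.0098
-0.015 197 -0.0055 0.0072
-0.005 208 -0.0054 0.0072
0.005 214 -0.0061 0.0071
0.015 220 -0.0068 0.0063
0.025 233 -0.0067 0.0062
0.035 157 -0.0066 0.0054
0.045 123 -0.0043 0.0017
0.055 114 -0.0042 0.0017
0.065 111 -0.0049 0.0009
0.075 56 -0.0048 0.0002
```

In the tool's units: 0.082 m / 0.8 = 0.1025, 0.003 m / 0.8 = 0.0038, -0.04 rad / 3.1416 = -0.0127.

Call:
hand_motion --steps '[{"finger_gap": 0.4,"trans": [0.0038,0.0013,0.0625],"r": [0,0,-0.0127]},{"finger_gap": 0.4,"trans": [0.0038,0.0013,0.0938],"r": [0,0,-0.0127]},{"finger_gap": 0.4,"trans": [0.0038,0.0013,0.1025],"r": [0,0,-0.0127]},{"finger_gap": 0.4,"trans": [0.0038,0.0013,0.1025],"r": [0,0,-0.0127]},{"finger_gap": 0,"trans": [0.0038,0.0013,0.1025],"r": [0,0,-0.0127]},{"finger_gap": 0,"trans": [0.0038,0.0013,0.1025],"r": [0,0,-0.0127]},{"finger_gap": 0,"trans": [0.0038,0.0013,0.1025],"r": [0,0,-0.0127]},{"finger_gap": 0,"trans": [0.0038,0.0013,0.1025],"r": [0,0,-0.0127]}]'

```text
clock: 13.82
ee_pos: [0.4832, -0.2192, 0.0054]
ee_rot: [3.139, -0.003, 0.217]
force: [-1.5, 1.0, 6.9]
width: 0.124
gripper_force: 61.5
```

In the tool's units: -0.336 m / 0.8 = -0.42, -0.07 m / 0.8 = -0.0875, 0.384 rad / 3.1416 = 0.1222.

Call:
hand_motion --steps '[{"finger_gap": 0,"trans": [0,0,-0.05]},{"finger_gap": 0,"trans": [0.0125,-0.025,-0.1125],"r": [0,0,0.0064]},{"finger_gap": 0,"trans": [0.025,-0.0875,-0.125],"r": [0,0,0.0255]},{"finger_gap": 0,"trans": [0.0438,-0.1625,-0.125],"r": [0,0,0.0509]},{"finger_gap": 0,"trans": [0.0625,-0.2375,-0.125],"r": [0,0,0.0764]},{"finger_gap": 0,"trans": [0.0813,-0.3125,-0.125],"r": [0,0,0.0987]},{"finger_gap": 0,"trans": [0.1,-0.3875,-0.125],"r": [0,0,0.1178]},{"finger_gap": 0,"trans": [0.1088,-0.42,-0.125],"r": [0,0,0.1222]},{"finger_gap": 0,"trans": [0.1088,-0.42,-0.075],"r": [0,0,0.1222]},{"finger_gap": 0,"trans": [0.1088,-0.42,-0.075],"r": [0,0,0.1222]},{"finger_gap": 0,"trans": [0.1088,-0.42,-0.075],"r": [0,0,0.1222]}]'

```text
clock: 15.2
ee_pos: [0.4948, 0.1283, 0.0642]
ee_rot: [-3.141, -0.001, -0.168]
force: [0.3, 0.3, 0.7]
width: 0.129
gripper_force: 60.7
```

```bash
python3 -c "
from h import *
snap('wrist','w7')"
```

```text
(no output)
```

View pics/w7.png

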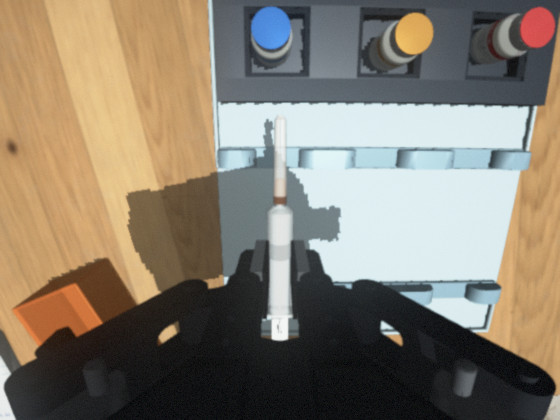

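The syringe lies along column 280, midway in the rest gap (256–300), pointing at blue. Lowering it now.

In the tool's units: 0.13 m / 0.8 = 0.1625, -0.1 m / 0.8 = -0.125.

Call:
hand_motion --steps '[{"finger_gap": 0,"trans": [0.0013,0,0.0375]},{"finger_gap": 0,"trans": [0.0013,0,0.0575]},{"finger_gap": 0,"trans": [0.0013,0,0.0644]},{"finger_gap": 0,"trans": [0.0013,0,0.0644]},{"finger_gap": 0,"trans": [0.0013,0,0.0644]},{"finger_gap": 0.35,"trans": [0.0013,0,0.0644]},{"finger_gap": 0.35,"trans": [0.0013,0,0.0644]},{"finger_gap": 0.35,"trans": [0.0013,0,0.0644]},{"finger_gap": 0.35,"trans": [0.0013,0,0.025]},{"finger_gap": 0.4,"trans": [0,0.025,-0.0375]},{"finger_gap": 0.5,"trans": [0,0.0875,-0.1]},{"finger_gap": 0.5,"trans": [0,0.1625,-0.125]}]'

```text
clock: 16.75
ee_pos: [0.4752, 0.0071, 0.1637]
ee_rot: [-3.141, -0.005, -0.165]
force: [1.2, -0.1, -0.8]
width: 0.501
gripper_force: 0.0
```

```bash
python3 - <<'E'
from h import *
p,d,T=snap('wrist','w8');X=cloud('wrist',d,T);z=X[...,2]
m=(z>.009)&(z<.03)&(d>0);c=np.array([.5382,.0538]);u=np.array([.9861,-.1662]);v=np.array([.1662,.9861])
D=X[...,:2]-c;a=D@u;b=D@v
m&=(a>-.15)&(a<.027)&(abs(b-.066)<.012);print(m.sum(),a[m].min(),a[m].max(),np.polyfit(a[m],b[m],1),z[m].max(),b[m].mean())
print(totool([.539,-.4186,.07]),ctrl.observe()['ee_pos'],ctrl.observe()['ee_rot'])
E
```

```text
1529 -0.14790024206436495 0.026857277969409236 [-0.00276933  0.063371  ] 0.021557456792570595 0.063531471129595
[0.1329 0.4021 0.0993] [0.47552433 0.00082994 0.16611417] [ 3.13650656 -0.00837043 -0.17057079]
```

In the tool's units: 0.402 m / 0.8 = 0.5025, 0.133 m / 0.8 = 0.1663, -0.049 rad / 3.1416 = -0.0156.

Call:
hand_motion --steps '[{"finger_gap": 0.5,"trans": [0.025,0.075,0]},{"finger_gap": 0.5,"trans": [0.05,0.15,0]},{"finger_gap": 0.5,"trans": [0.075,0.225,0],"r": [0,0,-0.0064]},{"finger_gap": 0.5,"trans": [0.1,0.3,0],"r": [0,0,-0.0156]},{"finger_gap": 0.5,"trans": [0.125,0.375,0],"r": [0,0,-0.0156]},{"finger_gap": 0.5,"trans": [0.15,0.45,0.0375],"r": [0,0,-0.0156]},{"finger_gap": 0.5,"trans": [0.1663,0.5025,0.0875],"r": [0,0,-0.0156]},{"finger_gap": 0.5,"trans": [0.1663,0.5025,0.0875],"r": [0,0,-0.0156]},{"finger_gap": 0.5,"trans": [0.1663,0.5025,0.0875],"r": [0,0,-0.0156]},{"finger_gap": 0.5,"trans": [0.1663,0.5025,0.0875],"r": [0,0,-0.0156]}]'

```text
clock: 18.05
ee_pos: [0.5393, -0.4101, 0.0924]
ee_rot: [3.14, -0.002, -0.117]
force: [0.6, -0.7, 0.3]
width: 0.501
gripper_force: 0.0
```

```bash
python3 - <<'E'
from h import *
p,d,T=snap('wrist','w9');X=cloud('wrist',d,T);z=X[...,2]
m=(z>.006)&(z<.022)&(d>0)&(np.hypot(X[...,0]-.539,X[...,1]+.4186)<.085);m=blob(m)
Q=X[m][:,:2];r=cv2.minAreaRect(Q.astype(np.float32));print(m.sum(),r);print('to',totool([*r[0],.003],T),T[:3,3])
E
```

```text
2966 ((0.5391154885292053, -0.4194415807723999), (0.015695758163928986, 0.1336098313331604), 83.32324981689453)
to [0.0007 0.0092 0.0894] [ 0.53928254 -0.41005544  0.09235396]
```

Call:
hand_motion --steps '[{"finger_gap": 0.5,"trans": [0.0013,0.0113,0.025]},{"finger_gap": 0.5,"trans": [0.0013,0.0113,0.075]},{"finger_gap": 0.5,"trans": [0.0013,0.0113,0.1025]},{"finger_gap": 0.5,"trans": [0.0013,0.0113,0.11]},{"finger_gap": 0.5,"trans": [0.0013,0.0113,0.11]},{"finger_gap": 0,"trans": [0.0013,0.0113,0.11]},{"finger_gap": 0,"trans": [0.0013,0.0113,0.11]},{"finger_gap": 0,"trans": [0.0013,0.0113,0.11]},{"finger_gap": 0,"trans": [0.0013,0.0113,0.11]}]'

```text
clock: 19.23
ee_pos: [0.5393, -0.4206, 0.0044]
ee_rot: [3.14, -0.003, -0.118]
force: [-0.1, 0.8, 4.9]
width: 0.151
gripper_force: 59.2
```

In the tool's units: -0.474 m / 0.8 = -0.5925, -0.06 m / 0.8 = -0.075, 0.049 rad / 3.1416 = 0.0156.

Call:
hand_motion --steps '[{"finger_gap": 0,"trans": [0,0,-0.05]},{"finger_gap": 0,"trans": [-0.0125,-0.0375,-0.1125]},{"finger_gap": 0,"trans": [-0.025,-0.1125,-0.1375]},{"finger_gap": 0,"trans": [-0.0438,-0.1875,-0.1375],"r": [0,0,0.0064]},{"finger_gap": 0,"trans": [-0.0625,-0.2625,-0.1375],"r": [0,0,0.0156]},{"finger_gap": 0,"trans": [-0.0813,-0.3375,-0.1375],"r": [0,0,0.0156]},{"finger_gap": 0,"trans": [-0.1,-0.4125,-0.1375],"r": [0,0,0.0156]},{"finger_gap": 0,"trans": [-0.1188,-0.4875,-0.1375],"r": [0,0,0.0156]},{"finger_gap": 0,"trans": [-0.1375,-0.55,-0.125],"r": [0,0,0.0156]},{"finger_gap": 0,"trans": [-0.1438,-0.5925,-0.0875],"r": [0,0,0.0156]},{"finger_gap": 0,"trans": [-0.1438,-0.5925,-0.075],"r": [0,0,0.0156]},{"finger_gap": 0,"trans": [-0.1438,-0.5925,-0.075],"r": [0,0,0.0156]}]'

```text
clock: 20.72
ee_pos: [0.4793, 0.0641, 0.0616]
ee_rot: [3.141, 0.002, -0.167]
force: [0.8, -0.2, 0.3]
width: 0.153
gripper_force: 58.8
```

```bash
python3 -c "
from h import *
snap('wrist','w10')"
```

```text
(no output)
```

View pics/w10.png

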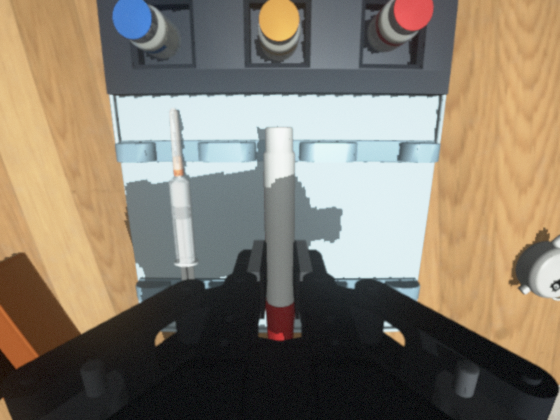

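The marker lies along column 280, centred in the middle rest (257–299) and pointing at orange. The syringe is seated in the left rest at column 180. Lowering the marker now.

In the tool's units: -0.15 m / 0.8 = -0.1875, -0.1 m / 0.8 = -0.125.

Call:
hand_motion --steps '[{"finger_gap": 0,"trans": [0.0013,0,0.0375]},{"finger_gap": 0,"trans": [0.0013,0,0.055]},{"finger_gap": 0,"trans": [0.0013,0,0.0619]},{"finger_gap": 0,"trans": [0.0013,0,0.0619]},{"finger_gap": 0,"trans": [0.0013,0,0.0619]},{"finger_gap": 0.4,"trans": [0.0013,0,0.0619]},{"finger_gap": 0.4,"trans": [0.0013,0,0.0619]},{"finger_gap": 0.4,"trans": [0.0013,0,0.0619]},{"finger_gap": 0.4,"trans": [0.0013,0,0.025]},{"finger_gap": 0.6,"trans": [0,0,-0.05]},{"finger_gap": 0.8,"trans": [0,-0.05,-0.125]},{"finger_gap": 0.8,"trans": [0,-0.125,-0.1875]}]'

```text
clock: 22.28
ee_pos: [0.4942, 0.1452, 0.1987]
ee_rot: [-3.141, -0.003, -0.169]
force: [0.6, -0.0, -0.3]
width: 0.802
gripper_force: 0.0
```

```bash
python3 - <<'E'
from h import *
p,d,T=snap('wrist','w11')
print(T[:3,3],ctrl.observe()['ee_rot'])
X=cloud('wrist',d,T);z=X[...,2];hs=cv2.cvtColor(p,cv2.COLOR_RGB2HSV)
rib=(z>.052)&(z<.08)&(d>0)&(X[...,1]>.2)&(X[...,1]<.4)&(X[...,0]<.6);print(rib.sum())
if rib.sum()>50:
    rib=blob(rib);print('rib',cv2.minAreaRect(X[rib][:,:2].astype(np.float32)),z[rib].max())
top=(z>.035)&(z<.046)&(d>0)&(X[...,1]>.2)&(X[...,1]<.4)&(X[...,0]<.6)
if top.sum()>50:
    top=blob(top);print('top',top.sum(),cv2.minAreaRect(X[top][:,:2].astype(np.float32)))
E
```

```text
[0.49417953 0.14518082 0.19874229] [-3.13347718 -0.01172326 -0.16488702]
828
rib ((0.5888641476631165, 0.3330520987510681), (0.010085114277899265, 0.021809956058859825), 54.484561920166016) 0.07993779821899338
top 1832 ((0.4508940279483795, 0.28238990902900696), (0.06315777450799942, 0.05761292204260826), 13.415300369262695)
```

View pics/w11.png

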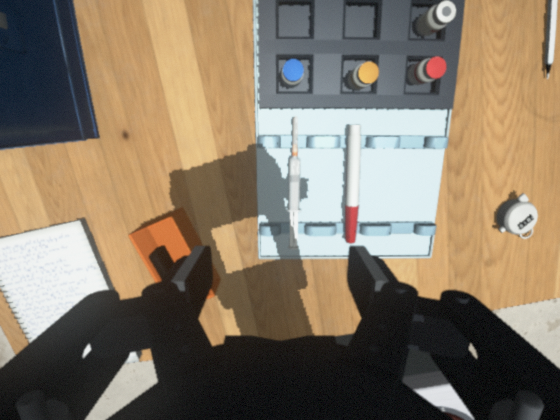

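The marker (354,125 to 351,240) and the syringe (295,118 to 293,245) are seated in their rests, and the vials are upright. The cover at (175,250) is partly hidden by a finger, so I'll locate it from the top camera.

```bash
python3 - <<'E'
from h import *
f=np.load('pics/top0.npz');X=cloud('top',f['d']);z=X[...,2];b=box((135,220,195,290),f['d']>0)
for n,m in(('all',b&(z>.02)&(z<.08)),('rib',b&(z>.052)&(z<.08))):
    m=blob(m);r=cv2.minAreaRect(X[m][:,:2].astype(np.float32));print(n,m.sum(),r,z[m].max());uv=cv2.boxPoints(cv2.minAreaRect(np.argwhere(m)[:,::-1].astype(np.float32)));print(plane('top',uv,.064 if n=='rib' else .041)[:,:2].round(3).tolist())
E
```

```text
all 878 ((0.42919960618019104, 0.27874046564102173), (0.10578099638223648, 0.057236261665821075), 12.809954643249512) 0.06830623115059309
[[0.476, 0.319], [0.488, 0.258], [0.383, 0.234], [0.371, 0.294]]
rib 112 ((0.428790807723999, 0.27856987714767456), (0.0543358251452446, 0.01227911189198494), 13.785165786743164) 0.06830623115059309
[[0.454, 0.29], [0.457, 0.276], [0.404, 0.264], [0.401, 0.278]]
```

In the tool's units: -0.121 m / 0.8 = -0.1513, -0.06 m / 0.8 = -0.075, -0.395 rad / 3.1416 = -0.1257.

Call:
hand_motion --steps '[{"finger_gap": 0.5,"trans": [-0.0375,-0.05,0.025],"r": [0,0,-0.0318]},{"finger_gap": 0.5,"trans": [-0.075,-0.1,0.05],"r": [0,0,-0.0796]},{"finger_gap": 0.5,"trans": [-0.1075,-0.1513,0.075],"r": [0,0,-0.1257]},{"finger_gap": 0.5,"trans": [-0.1075,-0.1513,0.075],"r": [0,0,-0.1257]},{"finger_gap": 0.5,"trans": [-0.1075,-0.1513,0.075],"r": [0,0,-0.1257]},{"finger_gap": 0.5,"trans": [-0.1075,-0.1513,0.075],"r": [0,0,-0.1257]}]'

```text
clock: 23.08
ee_pos: [0.4298, 0.2778, 0.1366]
ee_rot: [-3.142, -0.001, 0.226]
force: [-0.6, -0.8, -0.4]
width: 0.504
gripper_force: 0.0
```

```bash
python3 - <<'E'
from h import *
p,d,T=snap('wrist','w12');X=cloud('wrist',d,T);z=X[...,2];near=(d>0)&(np.hypot(X[...,0]-.429,X[...,1]-.2787)<.07)
for n,m in(('rib',near&(z>.055)&(z<.072)),('top',near&(z>.03)&(z<.072))):
    m=blob(m);r=cv2.minAreaRect(X[m][:,:2].astype(np.float32));print(n,m.sum(),r,z[m].max(),totool([*r[0],.05],T))
print(T[:3,3],ctrl.observe()['ee_rot'])
E
```

```text
rib 1088 ((0.4306676983833313, 0.2783394157886505), (0.05509965866804123, 0.011814895085990429), 13.180070877075195) 0.06497042499532507 [ 0.0009 -0.0003  0.0866]
top 8094 ((0.4295072853565216, 0.27801620960235596), (0.10587307065725327, 0.0562620647251606), 13.350875854492188) 0.06497042499532507 [-0.0003 -0.0003  0.0866]
[0.42976261 0.27780476 0.13658252] [-3.14151720e+00 -1.44054237e-03  2.25878183e-01]
```

View pics/w12.png

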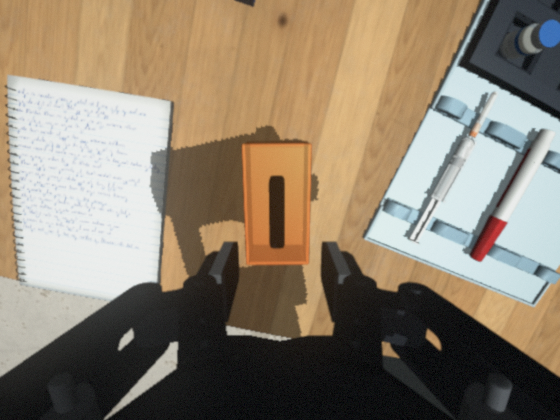

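The cover is centred between the fingers: box (243–312, 142–265), rib (269–285, 176–248). Gripping the rib.

In the tool's units: 0.089 m / 0.8 = 0.1113, 0.08 m / 0.8 = 0.1, -0.006 rad / 3.1416 = -0.0019.

Call:
hand_motion --steps '[{"finger_gap": 0.5,"trans": [0,0,0.0625],"r": [0,0,-0.0019]},{"finger_gap": 0.5,"trans": [0,0,0.1],"r": [0,0,-0.0019]},{"finger_gap": 0.5,"trans": [0,0,0.1113],"r": [0,0,-0.0019]},{"finger_gap": 0.5,"trans": [0,0,0.1113],"r": [0,0,-0.0019]},{"finger_gap": 0,"trans": [0,0,0.1113],"r": [0,0,-0.0019]},{"finger_gap": 0,"trans": [0,0,0.1113],"r": [0,0,-0.0019]},{"finger_gap": 0,"trans": [0,0,0.1113],"r": [0,0,-0.0019]},{"finger_gap": 0,"trans": [0,0,0.1113],"r": [0,0,-0.0019]},{"finger_gap": 0,"trans": [0,0,0.075],"r": [0,0,-0.0019]},{"finger_gap": 0,"trans": [0,0,0.025],"r": [0,0,-0.0019]},{"finger_gap": 0,"trans": [0,0,-0.0375],"r": [0,0,-0.0019]},{"finger_gap": 0,"trans": [0,0,-0.0375],"r": [0,0,-0.0019]}]'

```text
clock: 24.62
ee_pos: [0.4313, 0.2796, 0.1707]
ee_rot: [-3.14, -0.009, 0.234]
force: [0.2, 0.2, -1.5]
width: 0.125
gripper_force: 61.9
```

Careful with the scale: shifts go in shares of 0.8 m and turns go in shares of 180 degrees. That gives: 0.339 m / 0.8 = 0.4238, 0.33 m / 0.8 = 0.4125, 0.401 rad / 3.1416 = 0.1276.

Call:
hand_motion --steps '[{"finger_gap": 0,"trans": [0.0225,0.0725,0],"r": [0,0,0.0159]},{"finger_gap": 0,"trans": [0.045,0.145,0],"r": [0,0,0.0382]},{"finger_gap": 0,"trans": [0.0675,0.2175,0],"r": [0,0,0.0637]},{"finger_gap": 0,"trans": [0.09,0.29,0],"r": [0,0,0.0955]},{"finger_gap": 0,"trans": [0.1125,0.3625,0],"r": [0,0,0.121]},{"finger_gap": 0,"trans": [0.1275,0.4125,0],"r": [0,0,0.1276]},{"finger_gap": 0,"trans": [0.1313,0.4238,0.0125],"r": [0,0,0.1276]},{"finger_gap": 0,"trans": [0.1313,0.4238,0.0438],"r": [0,0,0.1276]},{"finger_gap": 0,"trans": [0.1313,0.4238,0.05],"r": [0,0,0.1276]},{"finger_gap": 0,"trans": [0.1313,0.4238,0.05],"r": [0,0,0.1276]}]'

```text
clock: 25.88
ee_pos: [0.6084, -0.0261, 0.1246]
ee_rot: [-3.141, 0.003, -0.166]
force: [0.4, 0.7, -0.5]
width: 0.126
gripper_force: 61.9
```

```bash
python3 - <<'E'
from h import *
p,d,T=snap('wrist','w13');X=cloud('wrist',d,T);z=X[...,2]
Y=(X-T[:3,3])@T[:3,:3]
top=(d>0)&(abs(Y[...,2]-.0065)<.01)&(abs(Y[...,1])<.035)&(abs(Y[...,0])<.07);top=blob(top)
r=cv2.minAreaRect(Y[top][:,:2].astype(np.float32));print('cover in tool',r,Y[top].min(0),Y[top].max(0))
m=(z>.014)&(z<.024)&(d>0)&(X[...,0]>.52)&(X[...,0]<.72)&(X[...,1]>-.1)&(X[...,1]<.17);m=blob(m)
print('block',cv2.minAreaRect(X[m][:,:2].astype(np.float32)))
print(T[:3,3],ctrl.observe()['ee_rot'])
E
```

```text
cover in tool ((0.0200517438352108, 0.0014226455241441727), (0.056427549570798874, 0.06714310497045517), 89.99246215820312) [-0.01352346 -0.02679096 -0.00349558] [0.05362559 0.02963369 0.01636659]
block ((0.6222353577613831, 0.04004679620265961), (0.20466895401477814, 0.1172281876206398), 80.30567169189453)
[ 0.60841252 -0.02609527  0.12458782] [-3.14150209e+00  4.97870253e-04 -1.66128336e-01]
```

View pics/w13.png

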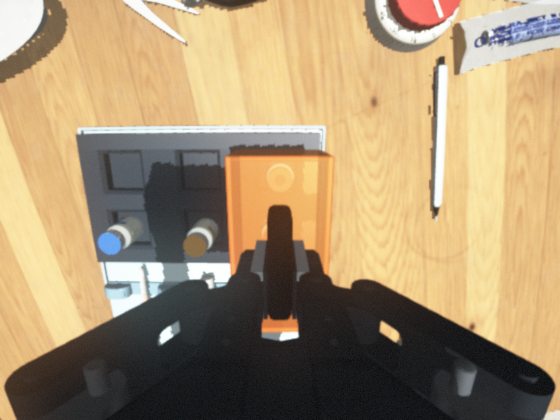

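The cover hangs level and square over the red and grey pair (grey cap seen through it at (280,178)). It needs only a 3 mm correction before lowering.

In the tool's units: 0.0555 m / 0.8 = 0.0694, 0.04 m / 0.8 = 0.05.

Call:
hand_motion --steps '[{"finger_gap": 0,"trans": [0.0044,-0.0031,0]},{"finger_gap": 0,"trans": [0.0044,-0.0031,0.025]},{"finger_gap": 0,"trans": [0.0044,-0.0031,0.05]},{"finger_gap": 0,"trans": [0.0044,-0.0031,0.0625]},{"finger_gap": 0,"trans": [0.0044,-0.0031,0.0694]},{"finger_gap": 0,"trans": [0.0044,-0.0031,0.0694]},{"finger_gap": 0,"trans": [0.0044,-0.0031,0.0694]}]'

```text
clock: 26.8
ee_pos: [0.6139, -0.0253, 0.071]
ee_rot: [3.142, -0.001, -0.167]
force: [-0.1, -0.1, -0.7]
width: 0.125
gripper_force: 61.9
```

In the tool's units: 0.003 m / 0.8 = 0.0038, -0.002 m / 0.8 = -0.0025.

Call:
hand_motion --steps '[{"finger_gap": 0,"trans": [-0.0025,0,0.0019]},{"finger_gap": 0,"trans": [-0.0025,0,0.0038]},{"finger_gap": 0,"trans": [-0.0025,0,0.0038]},{"finger_gap": 0,"trans": [-0.0025,0,0.0038]}]'

```text
clock: 27.3
ee_pos: [0.6115, -0.0247, 0.0685]
ee_rot: [-3.141, -0.0, -0.167]
force: [-2.8, 1.9, 5.7]
width: 0.125
gripper_force: 62.7
```

In the tool's units: -0.14 m / 0.8 = -0.175, -0.13 m / 0.8 = -0.1625.

Call:
hand_motion --steps '[{"finger_gap": 0.35},{"finger_gap": 0.35},{"finger_gap": 0.35},{"finger_gap": 0.35,"trans": [0,0,-0.0375]},{"finger_gap": 0.35,"trans": [-0.025,0,-0.1]},{"finger_gap": 0.35,"trans": [-0.0875,-0.0375,-0.1625]},{"finger_gap": 0.35,"trans": [-0.15,-0.0875,-0.175]},{"finger_gap": 0.35,"trans": [-0.15,-0.0875,-0.175]},{"finger_gap": 0.35,"trans": [-0.15,-0.0875,-0.175]}]'

```text
clock: 28.42
ee_pos: [0.5046, 0.0646, 0.2075]
ee_rot: [3.141, -0.001, -0.166]
force: [0.6, 0.1, -0.2]
width: 0.351
gripper_force: 0.0
```

```bash
python3 - <<'E'
from h import *
p,d,T=snap('wrist','w14');snap('side','s14');X=cloud('wrist',d,T);z=X[...,2]
c=np.array([.5382,.0538]);u=np.array([.9861,-.1662]);v=np.array([.1662,.9861])
D=X[...,:2]-c;A=np.dstack([D@u,D@v]).astype(np.float32);a,b=A[...,0],A[...,1];ok=d>0
def rep(n,m):
    m=blob(m&ok);print(n,m.sum(),np.round(A[m].mean(0),4),cv2.minAreaRect(A[m]),np.percentile(z[m],[5,95]).round(4))
rep('cover',(z>.05)&(z<.095)&(abs(a-.086)<.08)&(abs(b+.066)<.038))
rep('rib',(z>.075)&(z<.095)&(abs(a-.086)<.08)&(abs(b+.066)<.038))
rep('orange',(z>.046)&(z<.056)&(abs(a-.06)<.03)&(abs(b)<.03))
rep('blue',(z>.046)&(z<.056)&(abs(a-.06)<.03)&(abs(b-.066)<.03))
rep('syr',(z>.0145)&(z<.03)&(abs(a+.058)<.085)&(abs(b-.066)<.008))
rep('marker',(z>.0145)&(z<.03)&(abs(a+.058)<.085)&(abs(b)<.011))
E
```

```text
cover 7660 [ 0.0866 -0.0647] ((0.08575309813022614, -0.06630619615316391), (0.10610730946063995, 0.056703172624111176), 0.30635419487953186) [0.0589 0.0832]
rib 1088 [ 0.0852 -0.0654] ((0.08526627719402313, -0.06631960719823837), (0.05603994056582451, 0.013009153306484222), 0.18346007168293) [0.078  0.0844]
orange 326 [ 0.0568 -0.0009] ((0.05671960860490799, -0.0008901162073016167), (0.01854555867612362, 0.01743779145181179), 0.5253795981407166) [0.0484 0.0508]
blue 303 [0.0584 0.0685] ((0.0584566555917263, 0.06843924522399902), (0.017655186355113983, 0.01790633052587509), 42.29267883300781) [0.048  0.0507]
syr 747 [-0.0456  0.0643] ((-0.04800359904766083, 0.06408792734146118), (0.014563352800905704, 0.13215506076812744), 87.18133544921875) [0.0149 0.02  ]
marker 1384 [-0.053  -0.0005] ((-0.05673941224813461, -0.0009986469522118568), (0.13347411155700684, 0.01571095734834671), 1.2343007326126099) [0.0165 0.0226]
```

View pics/w14.png

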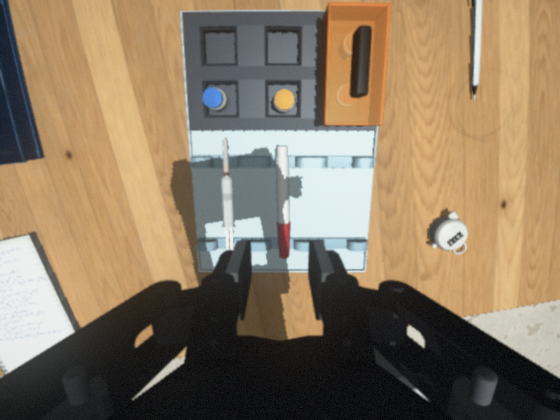

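The cover (327–390, 4–126) sits square and level over red and grey. Orange (284,99), blue (213,98), the syringe and the marker are all within tolerance, and the gripper is clear. Handing in.

```bash
python3 -c "
from workcell import ctrl
print(ctrl.job_done())"
```

```text
the job is handed in; nothing more can be done
None
```

I finished the injection tray and handed it in at about 28 s; my last camera check put every visible item within tolerance, but no pass/fail result came back, and red and grey, last seen upright, were under the cover by then.

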